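Draw one vial from the treadle dispenser

TASK

Set the white catch tray flat and centred under the outlet lip of the vial dispenser, its back wall tucked in beneath the lip, and let go of it. Then press the dispenser's treadle down until it rests firmly on its stop, feeling for the stop rather than stamping on it, and keep it there for a second so that exactly one vial rolls out into the tray; let the treadle come back up. Do not touch the vials, and leave the jar, the marker and the timer that stand near the work where they are.

Things in the scene. Friction and masses are not known exactly. Their poses are not given: they have to be found in the camera images.
- dispenser: Fixed vial dispenser: grey base plate 130 x 225 x 8 mm, front edge at x = -60 mm. Origin: underside of base; x to its rear, y left, z up; at yaw 0 the outlet faces the robot. Chute: outer walls y = +7 to +93 mm, up to 85 mm high. Treadle hinge along y at x = 50, y = -70, z = 34 mm. Orange gates let the first vial go near the end of the treadle's stroke and hold the others
- outlet (a point): Middle of the outlet lip, in the dispenser's frame at x = -85, y = 50, z = 36 mm. It hangs 25 mm out past the base plate, underside 33 mm up: the tray (26 mm high) slides in beneath but cannot be lowered through it. The tray's centre belongs about 22 mm (7 to 35) in front of the lip, within 14 mm sideways. Axes as the dispenser's
- treadle (a joint): Angle of the treadle in rad: 0 free (its front sloping up 0.47 rad), growing as it is pressed down. The stop meets it somewhere between about 0.26 and 0.42, set differently every time. A spring resists: about 3 N at the pad at first, 12 N near the stop
- treadle_pad (a point): Centre of the top of the yellow, black-ribbed pad (64 x 52 mm) near the front end of the treadle, 120 mm from the hinge; moves with the treadle (free: about 95 mm above the worktop, on the stop about 47 to 66 mm). x runs along the treadle towards the hinge, z is the pad's upward normal
- stop_block: Aluminium block 26 x 30 x 14 mm with a rubber-capped stop screw, fixed on the base plate under the treadle, 80 mm in front of the hinge. Origin: underside of the block. The height of the screw is set differently every time and is not told: the stop has to be felt
- tray: White open catch tray, 85 mm (x) x 112 mm (y) x 26 mm high, walls 3 mm, 0.12 kg. Origin: centre of the underside; a blue tab sticks out at its -x side; its +x wall goes under the lip
- tray_tab (a point): Grip point in the blue tab: 60 mm from the tray's centre along its -x, 20 mm above its underside. The tab is 12 mm thick (y), sticks out 30 mm and spans 4 to 26 mm in height; pinch it across y from above
- vial_1: Front vial in the chute: amber glass with white cap, 20 mm diameter, 70 mm long, lying across the chute. Origin on its axis at mid-length; y along its axis
- vial_2: Second vial, like the first, behind it
- vial_3: Third vial, like the first, rearmost
- jar: Small closed jar with orange contents between robot and tray, 44 mm diameter, 50 mm high; origin under its centre. A bystander
- marker: Black and white marker pen, 138 mm long, 13 mm thick, lying nearest the robot; origin under its centre. A bystander
- timer: White timer standing near the tray (not the one far to the right), 62 x 66 x 18 mm; origin under its centre. A bystander
Not all that is in view belongs to the job. There is more than one size of the tray; the one meant has the size given above.

How it is judged (in metres and radians):
On the way, in this order (a step that is already met when the one before it is completed fails the run):
1. the tray stands flat under the outlet lip, let go (x of tray in the frame of dispenser between -0.122 and -0.09 m and y of tray in the frame of dispenser between 0.033 and 0.067 m and height (world z) of tray below 0.006 m and angle between tray's own z axis and vertical below 0.08 rad and contact force between the fingers and tray below 0.3 N), for 0.2 s.
2. the treadle is held down on its stop (at least 2 N on the stop, for 0.5 s) (value of joint treadle above 0.24 rad and contact force between stop_block and anything else above 2 N), for 0.5 s.
At the end, for the whole second after the job is handed in: The tray stands flat on the worktop under the outlet lip (centre 5 to 37 mm in front of the lip, within 17 mm sideways) with the front vial lying at rest inside it; the other two vials are still in the chute; the treadle is back up (below 0.06 rad) (x of tray in the frame of dispenser between -0.122 and -0.09 m and y of tray in the frame of dispenser between 0.033 and 0.067 m and height (world z) of tray below 0.006 m and angle between tray's own z axis and vertical below 0.08 rad and z of vial_1 in the frame of tray below 0.022 m and x of vial_1 in the frame of tray between -0.041 and 0.041 m and y of vial_1 in the frame of tray between -0.054 and 0.054 m and linear speed of vial_1 below 0.03 m/s and linear speed of tray below 0.02 m/s and x of each of vial_2, vial_3 in the frame of dispenser above -0.06 m and z of each of vial_2, vial_3 in the frame of dispenser above 0.04 m and value of joint treadle below 0.06 rad); the robot touches nothing.
It fails at once if the treadle is stamped on: its stop takes more than 55 N (contact force between stop_block and anything else above 55 N).
It fails at once if the jar is moved by more than 20 mm or tipped (distance of jar from where it was at the start of the episode above 0.02 m or angle between jar's own z axis and vertical above 0.5 rad).
It fails at once if the marker is moved by more than 20 mm or tipped (distance of marker from where it was at the start of the episode above 0.02 m or angle between marker's own z axis and vertical above 0.5 rad).
It fails at once if the timer is moved by more than 20 mm or tipped (distance of timer from where it was at the start of the episode above 0.02 m or angle between timer's own z axis and vertical above 0.5 rad).
It fails at once if the robot touches a vial (contact force between any of the fingers, the arm and vial_1 above 0.3 N or contact force between any of the fingers, the arm and vial_2 above 0.3 N or contact force between any of the fingers, the arm and vial_3 above 0.3 N).
It also fails if it takes over 51 s, if anything falls off the work surface, if the arm or the gripper's body presses on something with over 40 N, if the wrist force passes 120 N, or if a joint passes its speed limit or range.

ROBOT

A 7-joint arm with a two-finger parallel gripper is mounted at the origin on a cart in front of the work surface, level with it; the furniture and walls round the work are solid. World frame = base frame: x ahead of the robot, y to its left, z up, the work surface at z = 0. Lengths are in mm, angles in rad, forces in N, time in s.
With the tool pointing down it reaches from about 400 to 875 mm from the base axis. Payload 4.4 kg.
Tool frame: the origin (TCP) lies at the very end of the fingers, on their centre line; the grasp point (between the pads) lies 19 mm behind it; z points along the fingers, x is the direction in which the jaws open and shut, and the axes are right-handed (so a half turn about z gives the same grasp; the last joint's range is limited). The gripper opens to 85 mm and grips with 20 to 120 N. Pads are 22 mm wide; open, the fingers measure 114 mm over their backs; the gripper's body (76 mm by 85 mm) begins 54 mm behind the grasp point. The pads swing forward as they close: fully open they stand 13 mm farther back than shut.
Start: joints at [-1.381, 0.628, 0.038, 1.517, -0.027, 0.996, -0.02], TCP at [164.438, 628.87, 231.313] pointing down, gripper open.
Joint ranges: [-3.06, 3.06], [-0.37, 2.12], [-1.25, 1.32], [0.18, 2.47], [-1.1, 4.24], [0.23, 1.98], [-2.94, 2.94]. Speed limits (rad/s): [2.57, 2.57, 3.14, 3.14, 3.14, 3.14, 3.14].

INTERFACE

Orientations are given as [roll, pitch, yaw] about the fixed x, y, z axes, in that order (R = Rz(yaw) Ry(pitch) Rx(roll)).
In Python, from cell import * gives the robot as it stands. The module is installed in compiled form; this text tells all that it offers.
- The arm moves only by the tool play_rows, never from a script. Its argument "targets" is a list of rows, each an object with "slide": the shift along the tool's x, y, z in mm, a list of three; "turn": the turn, a rotation vector about the tool's x, y, z in degrees, a list of three; "hand": the finger opening in mm, from 0 to 85.4. A call has 1 to 5 rows; each row shifts and turns the commanded pose from where the row before left it, along the tool's axes as they then stand; what a row does not reach is not made up. A row lasts 1/8 s, in which the tool goes at most 62.5 mm and 10.7 degrees, less where a joint would pass 70% of its speed; a pose out of reach is approached as far as the arm can. A call is refused whole if a number of a shift passes 62.5 or a number of a turn 10.7, either way. A call with a gripper value outside its range is refused whole. The fingers move at their own pace and stop on an object; the grip force is fixed at half the most. Time passes only in rows, so rows that do not move let the fingers close. It gives the time, the measured TCP pose, the force and the opening at its end, in the units of the state.
- read_state(): the state, without advancing time (a new reading comes with each control period).
- get_image(name): name is "scene" or "top" or "wrist"; returns (picture, depth): 384x512x3 uint8, blue, green, red; 384x512 float32, mm along the optical axis (not along the pixel's ray), 0 where there is no reading.
- calibration(name): a dict with "K" (3x3 intrinsics, pixels), "R" (3x3) and "t" (3): a world point X has camera coordinates R X + t. Camera axes: x right, y down, z forward; pixel columns grow to the right and rows downward; lengths in mm; the calibration is good to about 2 mm. The wrist camera is an equidistant fisheye: a pixel r from the principal point sees the ray r / f radians off the axis. A picture is of the moment at which its call begins: read the wrist's pose just before it. calibration takes no time and is no camera call; for the wrist camera it gives the pose at the moment of the call.
- finish_job(): hands the job in, once; it reports no verdict.
The state is a dict: "clock": time; "qpos": joint angles; "qd": joint speeds; "tau": joint torques, N m; "eef_pos": TCP position; "tool_rot": TCP orientation; "force": force on the tool from outside, world axes, zero at the start; "torque": the same for the moment, N m; "width": finger opening in mm.
Only numpy, scipy, OpenCV 4.12 (cv2) and the standard library are available. Lean on these libraries where they do the work, as an engineer would, in place of code of your own. Each camera call takes 0.05 s, during which the arm holds its last target.

## Working session

There is one attempt and no reset: what is moved stays moved. The work goes in short steps, Python scripts to look and compute and a tool call to move; the robot and the scene stay as the last step left them, time stands still between calls to the robot, and variables do not carry over. Pictures are saved under pics/ and viewed, and the job is handed in when it is done.

Besides the shell and the picture viewer there is one more tool, called after ">>>" by a JSON object that holds its "name" and its "arguments". play_rows: Moves the arm, as the interface text tells. Its arguments: {"type":"object","properties":{"targets":{"type":"array"}},"required":["targets"]}

```bash
mkdir -p pics; cat > h.py <<'E'
from cell import *
import numpy as np, cv2
def px2w(name,u,v,d=None,z=None,cal=None):
    c=cal or calibration(name);K=np.array(c['K']);R=np.array(c['R']);t=np.array(c['t']).ravel()
    r=np.linalg.inv(K)@np.array([u,v,1.0])
    if d is not None: return R.T@(r*d-t)
    o=-R.T@t; w=R.T@r
    return o+w*((z-o[2])/w[2])
def w2px(name,X):
    c=calibration(name);p=np.array(c['R'])@np.array(X,float)+np.array(c['t']).ravel();q=np.array(c['K'])@p
    return q[:2]/q[2]
E
python3 - <<'E'
from h import *
print(read_state())
for n in ['scene','top','wrist']:
    im,d=get_image(n); cv2.imwrite(f'pics/{n}0.png',im); np.save(f'{n}0.npy',d); print(n,calibration(n))
E
```

```text
{'clock': 0.0, 'qpos': array([-1.38079209,  0.62934522,  0.03844315,  1.51840274, -0.02700231,
        0.99628588, -0.01998458]), 'qd': array([ 1.72857650e-03,  1.59529055e-04,  6.42996497e-05,  6.73492395e-04,
       -1.03925164e-03,  9.98329156e-04,  8.22148001e-04]), 'tau': array([-4.87293073e-04, -5.63403082e+01,  1.22627746e+00, -1.93436641e+01,
        1.10030701e-02,  1.05646616e-02, -5.94510553e-06]), 'eef_pos': array([164.27615853, 628.23671677, 230.37859023]), 'tool_rot': array([3.14156786e+00, 1.92298263e-03, 1.31500448e+00]), 'force': array([ 0.09610311,  0.56058729, -0.42052417]), 'torque': array([-0.02546124, -0.04690109, -0.05019572]), 'width': 85.46500758127954}
scene {'K': array([[472.828851  ,   0.        , 250.36134849],
       [  0.        , 472.828851  , 190.87672462],
       [  0.        ,   0.        ,   1.        ]]), 'R': array([[-0.64094253, -0.7673709 ,  0.01829141],
       [-0.58604285,  0.47382145, -0.65730283],
       [ 0.4957282 , -0.43201289, -0.75340455]]), 't': array([217.64688706, 485.91274214, 882.41254698])}
top {'K': array([[467.87831026,   0.        , 256.83418845],
       [  0.        , 467.87831026, 195.67842512],
       [  0.        ,   0.        ,   1.        ]]), 'R': array([[ 7.89403658e-04, -9.99979698e-01, -6.32296496e-03],
       [-9.77942910e-01,  5.48707519e-04, -2.08871644e-01],
       [ 2.08870873e-01,  6.34838279e-03, -9.77922623e-01]]), 't': array([-205.59837908,  571.40171548, 1171.0341821 ])}
wrist {'K': array([[297.31863964,   0.        , 258.43025577],
       [  0.        , 297.31863964, 191.56487264],
       [  0.        ,   0.        ,   1.        ]]), 'R': array([[ 2.52737716e-01,  9.67534702e-01, -4.97789406e-04],
       [ 9.20798090e-01, -2.40371225e-01,  3.07168605e-01],
       [ 2.97076631e-01, -7.80914554e-02, -9.51654980e-01]]), 't': array([-650.10075264,  -39.09197059,  379.64979454])}
```

View pics/scene0.png

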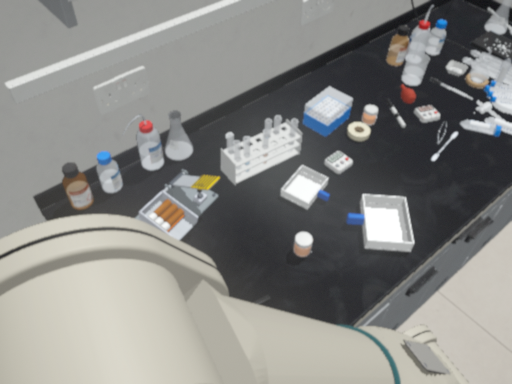

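View pics/top0.png

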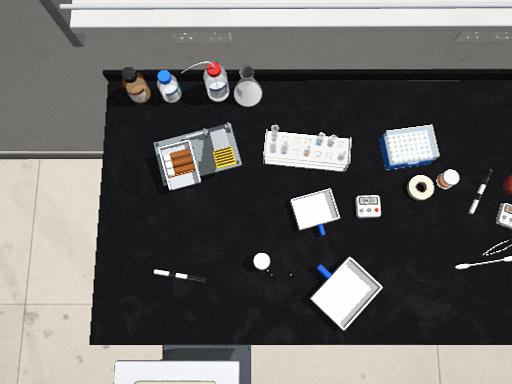

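View pics/wrist0.png

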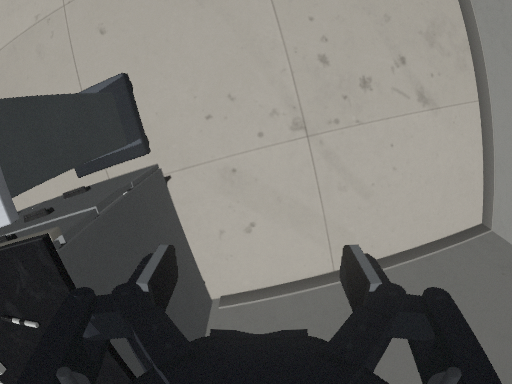

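```bash
python3 - <<'E'
from h import *
print(w2px('top',[0,0,0]),w2px('top',[164,628,230]))
im=cv2.imread('pics/top0.png')
def crop(x0,y0,x1,y1,s,n):
    cv2.imwrite(n,cv2.resize(im[y0:y1,x0:x1],None,fx=s,fy=s,interpolation=cv2.INTER_CUBIC))
crop(240,170,400,340,4.4 and 3.5,'pics/c_trays.png')
crop(145,110,255,200,7,'pics/c_disp.png')
E
```

```text
[174.68883038 423.97788316] [-140.01151376  368.37149169]
```

View pics/c_trays.png

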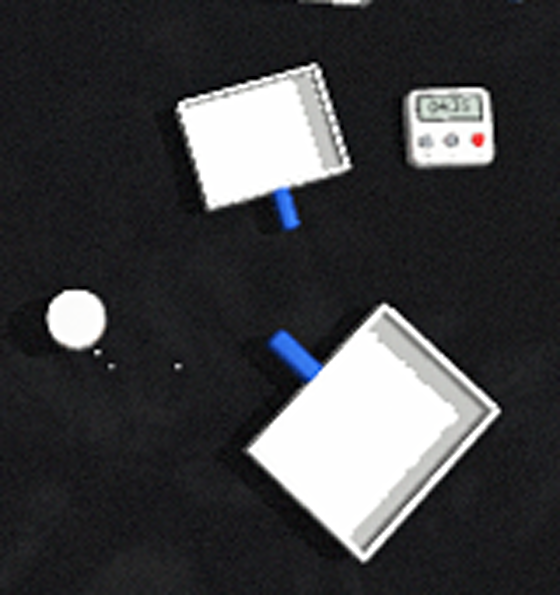

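View pics/c_disp.png

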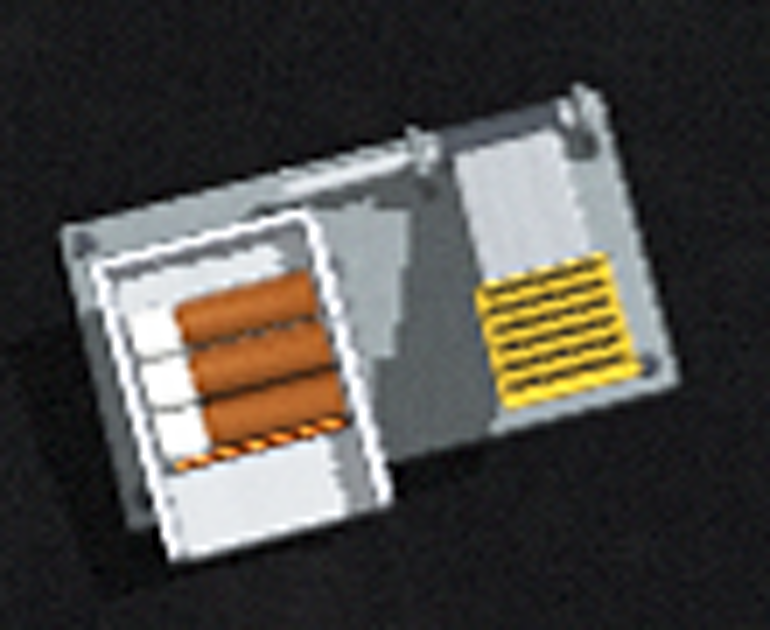

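```bash
python3 - <<'E'
from h import *
def P(l,s,x,y,z): return np.array([px2w('top',(u+.5)/s-.5+x,(v+.5)/s-.5+y,z=z) for u,v in l])
for nm,l in dict(small=[(178,102),(317,65),(350,170),(209,210)],big=[(246,450),(387,303),(500,408),(365,562)]).items():
    p=P(l,3.5,240,170,26); print(nm,p.round(0)[:,:2].tolist(),np.linalg.norm(p-np.roll(p,-1,0),axis=1).round(),p.mean(0).round(1))
    e=(p[1]-p[0])+(p[2]-p[3]); print('yaw of edge01',np.degrees(np.arctan2(e[1],e[0])))
    e=(p[0]-p[3])+(p[1]-p[2]); print('yaw of edge30',np.degrees(np.arctan2(e[1],e[0])))
t=P([(279,190),(298,228)],3.5,240,170,26);print('tab',t.round(1))
p=P([(62,228),(600,88),(680,380),(130,528)],7,145,110,8);print('base',p.round(1).tolist(),np.linalg.norm(p-np.roll(p,-1,0),axis=1).round())
e=(p[0]-p[3])+(p[1]-p[2]); print('yaw x',np.degrees(np.arctan2(e[1],e[0])))
e=(p[0]-p[1])+(p[3]-p[2]); print('yaw y-90',np.degrees(np.arctan2(e[1],e[0]))-90)
p=P([(172,562),(392,503)],7,145,110,38);print('lip',p.round(1))
p=P([(475,290),(605,252),(640,372),(507,410)],7,145,110,95);print('pad',p.round(1),p.mean(0))
print('jar',P([(76,319)],3.5,240,170,50),'timer',P([(450,127)],3.5,240,170,18))
print('marker',px2w('top',155,272,z=6),px2w('top',205,280,z=6))
E
```

```text
small [[570.0, -296.0], [599.0, -404.0], [517.0, -427.0], [486.0, -319.0]] [112.  85. 112.  87.] [ 543.1 -361.4   26. ]
yaw of edge01 -74.50069570112268
yaw of edge30 15.127056214998735
big [[308.0, -343.0], [416.0, -451.0], [338.0, -531.0], [228.0, -427.0]] [153. 112. 151. 116.] [ 322.6 -438.    26. ]
yaw of edge01 -44.254914624701996
yaw of edge30 46.464988864223855
tab [[ 501.5 -372.1   26. ]
 [ 472.4 -385.8   26. ]]
base [[736.8, 86.1, 8.0], [796.0, -129.6, 8.0], [673.1, -163.0, 8.0], [612.8, 53.5, 8.0]] [224. 127. 225. 128.]
yaw x 14.976785477417106
yaw y-90 15.46353539413218
lip [[592.2  30.4  38. ]
 [615.4 -53.6  38. ]]
pad [[ 683.1  -89.9   95. ]
 [ 697.9 -138.1   95. ]
 [ 651.3 -151.7   95. ]
 [ 636.8 -102.6   95. ]] [ 667.26469385 -120.56922186   95.        ]
jar [[ 402.06275145 -217.24768609   50.        ]] timer [[ 551.8118152  -506.53729708   18.        ]]
marker [375.53958294  65.42395253   6.        ] [354.6734576  -68.11481178   6.        ]
```

Candidates for the tray: small white tray with blue tab at top-image (315,210), measured 112 x 86 mm. Larger tray at (347,293), measured 152 x 114 mm. The blue and white box at (408,148) is no tray. The close crop confirms that the small one, with its tab at (322,229), is the one meant. The timer meant is at (369,206), the jar at (262,261), the marker at (180,276), and the dispenser at (198,157).

Poses from the top camera, in mm:

| Item | Position | Yaw |
|---|---|---|
| Tray | (543, -361) | about 15° |
| Dispenser origin | (700, -40) | about 15.2° |

Starting the swing over now.

>>> {"name": "play_rows", "arguments": {"targets": [{"slide": [-6, 60, 0], "turn": [0, 0, 5.5], "hand": 85}, {"slide": [-6, 60, 0], "turn": [0, 0, 5.5], "hand": 85}, {"slide": [-6, 60, 0], "turn": [0, 0, 5.5], "hand": 85}, {"slide": [-6, 60, 0], "turn": [0, 0, 5.5], "hand": 85}, {"slide": [-6, 60, 0], "turn": [0, 0, 5.5], "hand": 85}]}}

```text
clock: 0.78
eef_pos: [421.0, 472.1, 231.0]
tool_rot: [3.142, 0.0, 0.832]
force: [0.1, -0.1, 0.1]
width: 84.9
```

>>> {"name": "play_rows", "arguments": {"targets": [{"slide": [-8, 60, 0], "turn": [0, 0, 7], "hand": 85}, {"slide": [-8, 60, 0], "turn": [0, 0, 7], "hand": 85}, {"slide": [-8, 60, 0], "turn": [0, 0, 7], "hand": 85}, {"slide": [-8, 60, 0], "turn": [0, 0, 7], "hand": 85}, {"slide": [-8, 60, 0], "turn": [0, 0, 7], "hand": 85}]}}

```text
clock: 1.4
eef_pos: [552.1, 204.0, 231.1]
tool_rot: [3.141, -0.0, 0.22]
force: [1.8, -0.6, -0.2]
width: 85.1
```

```bash
cat >> h.py <<'E'
from scipy.spatial.transform import Rotation as Ro
def go(pos,yaw_deg=None):
    s=read_state(); R=Ro.from_euler('xyz',s['tool_rot']); d=np.array(pos,float)-s['eef_pos']
    print('at',np.round(s['eef_pos'],1),np.degrees(s['tool_rot']).round(2),'t',round(s['clock'],2),'F',np.round(s['force'],1),'w',round(s['width'],1))
    print('slide total (now axes)',R.inv().apply(d).round(1))
    if yaw_deg is not None:
        T=Ro.from_euler('xyz',[180,0,yaw_deg],degrees=True)
        print('turn total deg',np.degrees((R.inv()*T).as_rotvec()).round(2),' slide in final axes',T.inv().apply(d).round(1))
E
python3 -c "
from h import *
go([485,-377,120],-75)"
```

```text
at [552.1 204.  231.1] [ 1.7999e+02 -2.0000e-02  1.2610e+01] t 1.4 F [ 1.8 -0.6 -0.2] w 85.1
slide total (now axes) [-192.3  552.4  111.1]
turn total deg [-0.000e+00 -2.000e-02  8.761e+01]  slide in final axes [543.9 215.2 111.1]
```

```bash
python3 -c "
import numpy as np
for k in range(10):
    a=np.radians(12.6-8.75*k); d=(-6.7,-58.1); print(round(d[0]*np.cos(a)+d[1]*np.sin(a)),round(d[0]*np.sin(a)-d[1]*np.cos(a)))"
```

```text
-19 55
-11 58
-2 58
7 58
16 56
24 53
32 49
39 43
45 37
50 30
```

>>> {"name": "play_rows", "arguments": {"targets": [{"slide": [-19, 55, 0], "turn": [0, 0, 8.75], "hand": 85}, {"slide": [-11, 58, 0], "turn": [0, 0, 8.75], "hand": 85}, {"slide": [-2, 58, 0], "turn": [0, 0, 8.75], "hand": 85}, {"slide": [7, 58, 0], "turn": [0, 0, 8.75], "hand": 85}, {"slide": [16, 56, 0], "turn": [0, 0, 8.75], "hand": 85}]}}

```text
clock: 2.02
eef_pos: [518.2, -85.7, 231.3]
tool_rot: [-3.141, -0.0, -0.544]
force: [2.1, -0.3, -0.9]
width: 85.0
```

>>> {"name": "play_rows", "arguments": {"targets": [{"slide": [24, 53, 0], "turn": [0, 0, 8.75], "hand": 85}, {"slide": [32, 49, 20], "turn": [0, 0, 8.75], "hand": 85}, {"slide": [39, 43, 25], "turn": [0, 0, 8.75], "hand": 85}, {"slide": [45, 37, 25], "turn": [0, 0, 8.75], "hand": 85}, {"slide": [25, 15, 20], "turn": [0, 0, 8.75], "hand": 85}]}}

```text
clock: 2.65
eef_pos: [487.4, -346.9, 141.0]
tool_rot: [3.14, -0.001, -1.312]
force: [0.3, 0.7, 0.4]
width: 85.1
```

```bash
python3 - <<'E'
from h import *
go([485,-377,80],-75)
im,d=get_image('wrist'); cv2.imwrite('pics/w1.png',im)
im,d=get_image('top'); cv2.imwrite('pics/t1.png',im)
E
```

```text
at [ 487.4 -346.9  141. ] [ 1.7993e+02 -8.0000e-02 -7.5160e+01] t 2.65 F [0.3 0.7 0.4] w 85.1
slide total (now axes) [28.4 10.  61. ]
turn total deg [ 0.07 -0.08 -0.16]  slide in final axes [28.5 10.1 61. ]
```

View pics/w1.png

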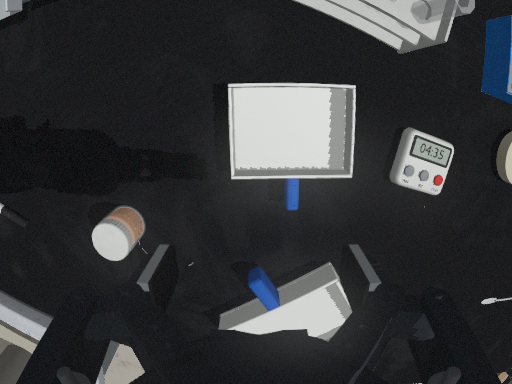

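View pics/t1.png

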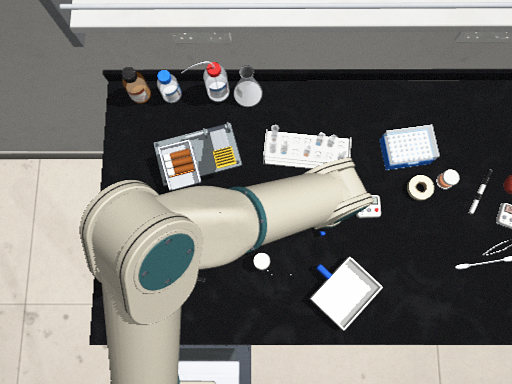

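The wrist picture shows the small tray square to the hand, with its tab from (292,179) to (292,209). The jar is at (118,233) and the timer at (422,161).

```bash
cat >> h.py <<'E'
def wr(u,v,z,c=None):
    c=c or calibration('wrist');K=np.array(c['K']);R=np.array(c['R']);t=np.array(c['t']).ravel()
    x=(u-K[0,2])/K[0,0];y=(v-K[1,2])/K[1,1];th=np.hypot(x,y)
    r=np.array([x/th*np.sin(th),y/th*np.sin(th),np.cos(th)]);o=-R.T@t;w=R.T@r
    return o+w*(z-o[2])/w[2]
E
python3 - <<'E'
from h import *
a,b=wr(292,179,26),wr(292,209,26); print(a,b,np.linalg.norm(a-b))
q=[wr(*p,26) for p in [(229,85),(355,85),(353,178),(232,178)]]
q=np.array(q);print(q.round(1),np.linalg.norm(q-np.roll(q,-1,0),axis=1),q.mean(0))
e=q[0]-q[3]+q[1]-q[2];print(np.degrees(np.arctan2(e[1],e[0])))
E
```

```text
[ 500.38987483 -372.88846814   26.        ] [ 472.73526599 -381.34647185   26.        ] 28.919115080594267
[[ 566.3 -298.4   26. ]
 [ 597.3 -402.9   26. ]
 [ 516.4 -427.8   26. ]
 [ 487.4 -320.7   26. ]] [109.0708077   84.62904404 110.96432686  82.03987459] [ 541.86846157 -362.45586205   26.        ]
16.445830061881555
```

>>> {"name": "play_rows", "arguments": {"targets": [{"slide": [14, 5, 25], "turn": [0, 0, 0], "hand": 60}, {"slide": [15, 5.5, 30], "turn": [0, 0, 0], "hand": 50}, {"slide": [0, 0, 35], "turn": [0, 0, 0], "hand": 50}, {"slide": [0, 0, 10], "turn": [0, 0, 0], "hand": 50}, {"slide": [0, 0, 0], "turn": [0, 0, 0], "hand": 50}]}}

```text
clock: 3.38
eef_pos: [487.0, -372.9, 42.0]
tool_rot: [-3.142, 0.001, -1.301]
force: [0.3, 0.4, -0.1]
width: 50.1
```

```bash
python3 - <<'E'
from h import *
go([485,-377.5,5],-74.7)
im,d=get_image('wrist'); cv2.imwrite('pics/w2.png',im)
E
```

```text
at [ 487.  -372.9   42. ] [-1.800e+02  5.000e-02 -7.456e+01] t 3.38 F [ 0.3  0.4 -0.1] w 50.1
slide total (now axes) [ 3.9  3.1 37. ]
turn total deg [-0.    0.05  0.14]  slide in final axes [ 3.9  3.1 37. ]
```

View pics/w2.png

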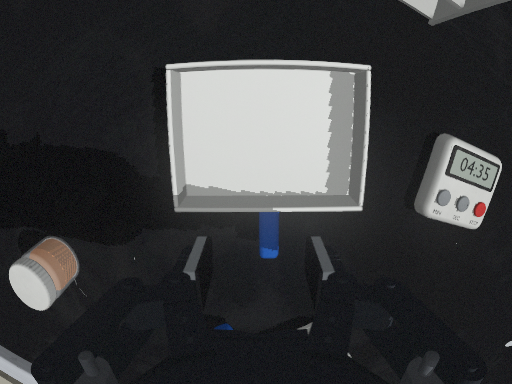

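The tab lies at (269,211)–(269,258), between the fingers at columns 200 and 320.

```bash
python3 - <<'E'
from h import *
a,b=wr(269,211,26),wr(269,258,26); print(a,b,np.linalg.norm(a-b),(a+b)/2)
E
```

```text
[ 503.48726206 -374.51245467   26.        ] [ 473.35417103 -383.29428434   26.        ] 31.386680415688918 [ 488.42071655 -378.90336951   26.        ]
```

>>> {"name": "play_rows", "arguments": {"targets": [{"slide": [4.5, 1.5, 18], "turn": [0, 0, 0], "hand": 50}, {"slide": [0, 0, 18], "turn": [0, 0, 0], "hand": 50}, {"slide": [0, 0, 0], "turn": [0, 0, 0], "hand": 30}, {"slide": [0, 0, 0], "turn": [0, 0, 0], "hand": 0}, {"slide": [0, 0, 0], "turn": [0, 0, 0], "hand": 0}]}}

```text
clock: 4.05
eef_pos: [486.4, -378.8, 6.3]
tool_rot: [-3.141, -0.0, -1.303]
force: [-0.2, -1.3, -1.2]
width: 10.5
```

>>> {"name": "play_rows", "arguments": {"targets": [{"slide": [0, 0, 0], "turn": [0, 0, 0], "hand": 0}, {"slide": [0, 0, 0], "turn": [0, 0, 0], "hand": 0}]}}

```text
clock: 4.3
eef_pos: [486.4, -378.6, 6.1]
tool_rot: [-3.141, -0.0, -1.303]
force: [-0.4, -0.1, -0.7]
width: 10.5
```

```bash
python3 - <<'E'
from h import *
go([485,-377.5,65],-74.7)
E
```

```text
at [ 486.4 -378.6    6.1] [-1.7999e+02 -1.0000e-02 -7.4650e+01] t 4.3 F [-0.4 -0.1 -0.7] w 10.5
slide total (now axes) [ -1.4   1.1 -58.9]
turn total deg [-0.01 -0.01  0.05]  slide in final axes [ -1.4   1.1 -58.9]
```

>>> {"name": "play_rows", "arguments": {"targets": [{"slide": [0, 0, -10], "turn": [0, 0, 0], "hand": 0}, {"slide": [0, 0, -20], "turn": [0, 0, 0], "hand": 0}, {"slide": [0, 0, -20], "turn": [0, 0, 0], "hand": 0}, {"slide": [0, 0, -10], "turn": [0, 0, 0], "hand": 0}, {"slide": [0, 0, 0], "turn": [0, 0, 0], "hand": 0}]}}

```text
clock: 4.92
eef_pos: [487.0, -379.0, 67.2]
tool_rot: [-3.14, -0.002, -1.303]
force: [0.1, -0.1, -0.9]
width: 10.7
```

```bash
python3 - <<'E'
from h import *
go([485,-377.5,65],-74.7)
im,d=get_image('wrist'); cv2.imwrite('pics/w3.png',im)
im,d=get_image('scene'); cv2.imwrite('pics/s3.png',cv2.resize(im[100:350,200:440],None,fx=2.4,fy=2.4,interpolation=2))
E
```

```text
at [ 487.  -379.    67.2] [-1.7992e+02 -9.0000e-02 -7.4650e+01] t 4.92 F [ 0.1 -0.1 -0.9] w 10.7
slide total (now axes) [-2.   1.5  2.2]
turn total deg [-0.08 -0.09  0.05]  slide in final axes [-2.   1.5  2.2]
```

View pics/w3.png

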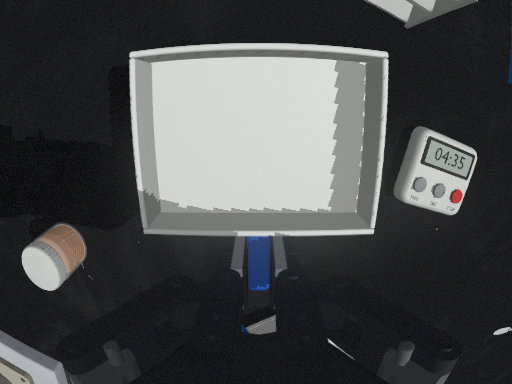

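View pics/s3.png

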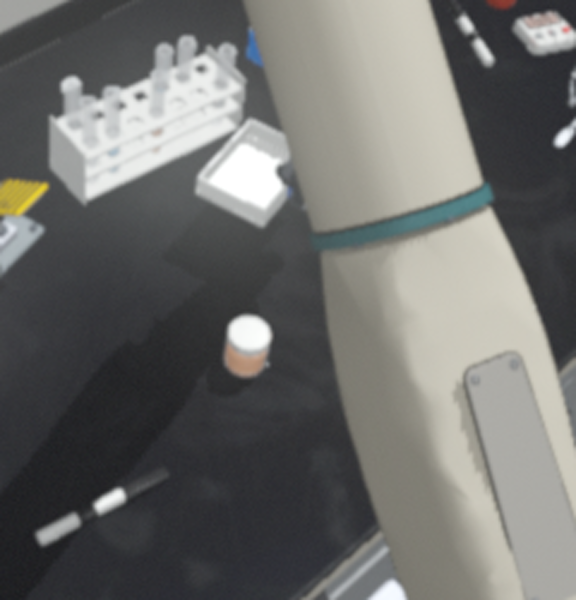

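The wrist picture shows the tray lifted level and held, rim corners at (130,52), (387,52), (374,233) and (144,233). The scene crop shows the marker and jar standing clear.

```bash
python3 - <<'E'
from h import *
s=read_state();R=Ro.from_euler('xyz',s['tool_rot'])
q=np.array([wr(*p,87) for p in [(131,54),(387,54),(374,233),(144,233)]])
print(np.linalg.norm(q-np.roll(q,-1,0),axis=1),q.mean(0),'in tool',R.inv().apply(q-s['eef_pos']).round(1),R.inv().apply(q.mean(0)-s['eef_pos']).round(1))
# target
y=np.radians(15.2);Rd=np.array([[np.cos(y),-np.sin(y)],[np.sin(y),np.cos(y)]])
o=np.array([704.7,-38.25])-5*Rd[:,0]
for x in(-107,-160): 
  print(x,'tray',o+Rd@[x,50],'tcp',o+Rd@[x-59,50])
go([*(o+Rd@[-160-59,50]),67],-74.8)
E
```

```text
[108.22698283  81.8835001  109.69116936  81.91887775] [ 543.53872174 -361.78570805   87.        ] in tool [[ -54.8 -100.5  -21.2]
 [  53.4 -100.5  -21.3]
 [  54.2  -18.6  -21.3]
 [ -55.5  -18.5  -21.2]] [ -0.7 -59.5 -21.2]
-107 tray [583.50869369 -19.36436328] tcp [526.57272051 -34.83352482]
-160 tray [532.36281948 -33.26038975] tcp [475.42684631 -48.72955129]
at [ 486.3 -378.2   65.8] [ 1.800e+02  3.000e-02 -7.465e+01] t 5.03 F [-0.8 -0.3 -0.9] w 10.7
slide total (now axes) [-320.6  -76.8   -1.1]
turn total deg [0.   0.03 0.15]  slide in final axes [-320.8  -75.9   -1.2]
```

>>> {"name": "play_rows", "arguments": {"targets": [{"slide": [-30, -5, 0], "turn": [0, 0, 0], "hand": 0}, {"slide": [-50, -10, 0], "turn": [0, 0, 0], "hand": 0}, {"slide": [-50, -13, 0], "turn": [0, 0, 0.15], "hand": 0}, {"slide": [-50, -13, 0], "turn": [0, 0, 0], "hand": 0}, {"slide": [-50, -13, 0], "turn": [0, 0, 0], "hand": 0}]}}

```text
clock: 5.65
eef_pos: [477.3, -140.8, 65.3]
tool_rot: [3.141, 0.001, -1.306]
force: [0.1, 1.3, -0.4]
width: 10.9
```

>>> {"name": "play_rows", "arguments": {"targets": [{"slide": [-45, -12, 0], "turn": [0, 0, 0], "hand": 0}, {"slide": [-30, -7, 0], "turn": [0, 0, 0], "hand": 0}, {"slide": [-13, -3, 0], "turn": [0, 0, 0], "hand": 0}, {"slide": [0, 0, 20], "turn": [0, 0, 0], "hand": 0}, {"slide": [0, 0, 0], "turn": [0, 0, 0], "hand": 0}]}}

```text
clock: 6.28
eef_pos: [475.2, -52.7, 45.1]
tool_rot: [3.139, 0.0, -1.307]
force: [-0.4, 0.0, 0.3]
width: 11.0
```

```bash
python3 - <<'E'
from h import *
go([475.4,-48.7,7],-74.8)
im,d=get_image('wrist'); cv2.imwrite('pics/w4.png',im)
im,d=get_image('scene'); cv2.imwrite('pics/s4.png',cv2.resize(im[130:330,100:300],None,fx=3,fy=3,interpolation=2))
im,d=get_image('top'); cv2.imwrite('pics/t4.png',cv2.resize(im[100:320,100:300],None,fx=2.7,fy=2.7,interpolation=2))
E
```

```text
at [475.2 -52.7  45.1] [ 1.7987e+02  1.0000e-02 -7.4890e+01] t 6.28 F [-0.4  0.   0.3] w 11.0
slide total (now axes) [-3.8 -1.3 38.1]
turn total deg [ 0.13  0.01 -0.09]  slide in final axes [-3.8 -1.2 38.1]
```

View pics/w4.png

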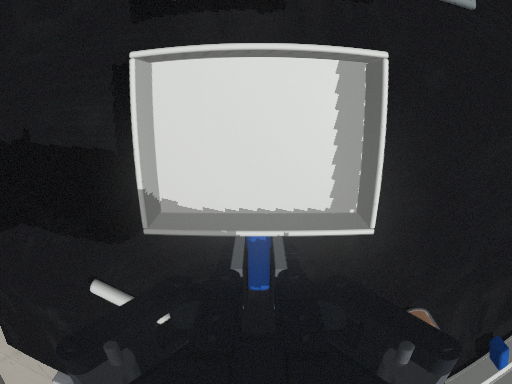

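View pics/s4.png

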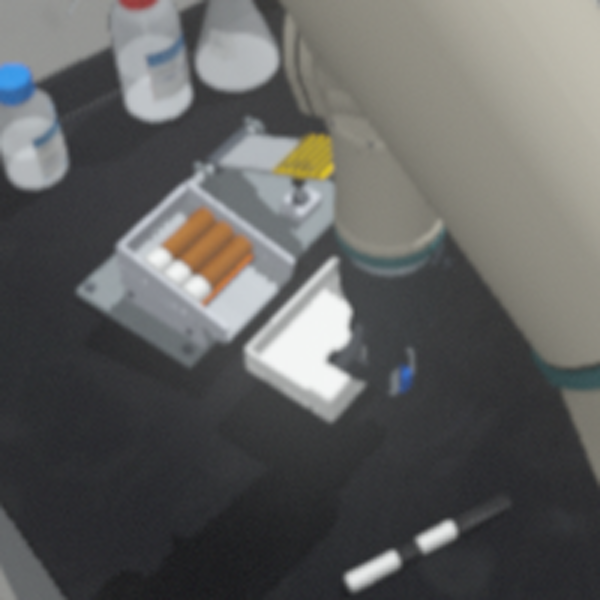

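View pics/t4.png

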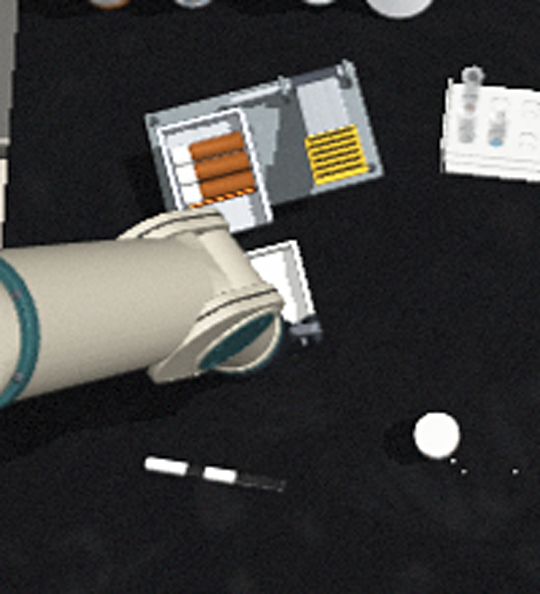

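Wrist picture: the tray is still square in the hand, rim from (130,54) to (387,54). Scene and top crops show it in front of the outlet, with the lip clear and the vials and orange gates in place. Next I lower it to just above the table and slide it in.

>>> {"name": "play_rows", "arguments": {"targets": [{"slide": [-3.8, -1, 15], "turn": [0.1, 0, 0], "hand": 0}, {"slide": [0, 0, 14], "turn": [0, 0, 0], "hand": 0}, {"slide": [0, 0, 7], "turn": [0, 0, 0], "hand": 0}, {"slide": [0, 0, 0], "turn": [0, 0, 0], "hand": 0}]}}

```text
clock: 6.92
eef_pos: [476.0, -48.4, 10.0]
tool_rot: [-3.14, -0.0, -1.307]
force: [0.4, -0.4, -2.6]
width: 10.3
```

```bash
python3 - <<'E'
from h import *
go([526,-35,8],-74.8)
im,d=get_image('wrist'); cv2.imwrite('pics/w5.png',im)
E
```

```text
at [476.  -48.4  10. ] [-1.7991e+02 -1.0000e-02 -7.4860e+01] t 6.92 F [ 0.4 -0.4 -2.6] w 10.3
slide total (now axes) [  0.1 -51.8   2. ]
turn total deg [-0.09 -0.01 -0.06]  slide in final axes [  0.2 -51.8   2. ]
```

View pics/w5.png

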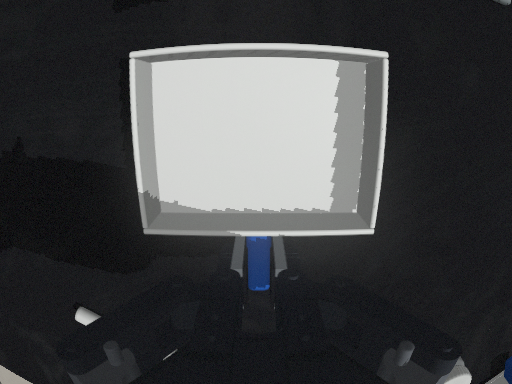

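>>> {"name": "play_rows", "arguments": {"targets": [{"slide": [0, -14, 0], "turn": [0, 0, 0], "hand": 0}, {"slide": [0, -15, 0], "turn": [0, 0, 0], "hand": 0}, {"slide": [0, -12, 0], "turn": [0, 0, 0], "hand": 0}, {"slide": [0, -5, 0], "turn": [0, 0, 0], "hand": 0}, {"slide": [0, 0, 0], "turn": [0, 0, 0], "hand": 0}]}}

```text
clock: 7.6
eef_pos: [520.6, -35.6, 9.9]
tool_rot: [-3.14, -0.0, -1.305]
force: [-0.8, -0.3, -1.0]
width: 10.8
```

```bash
python3 - <<'E'
from h import *
go([526,-35,6.5],-74.8)
im,d=get_image('wrist'); cv2.imwrite('pics/w6.png',im)
im,d=get_image('scene'); cv2.imwrite('pics/s6.png',cv2.resize(im[150:300,120:270],None,fx=4,fy=4,interpolation=2))
im,d=get_image('top'); cv2.imwrite('pics/t6.png',cv2.resize(im[110:230,140:260],None,fx=5,fy=5,interpolation=2))
E
```

```text
at [520.6 -35.6   9.9] [-1.7991e+02 -1.0000e-02 -7.4760e+01] t 7.6 F [-0.8 -0.3 -1. ] w 10.8
slide total (now axes) [ 0.9 -5.4  3.4]
turn total deg [-0.09 -0.01  0.04]  slide in final axes [ 0.9 -5.4  3.4]
```

View pics/w6.png

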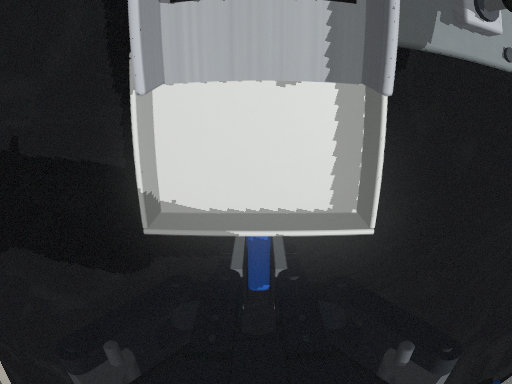

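View pics/s6.png

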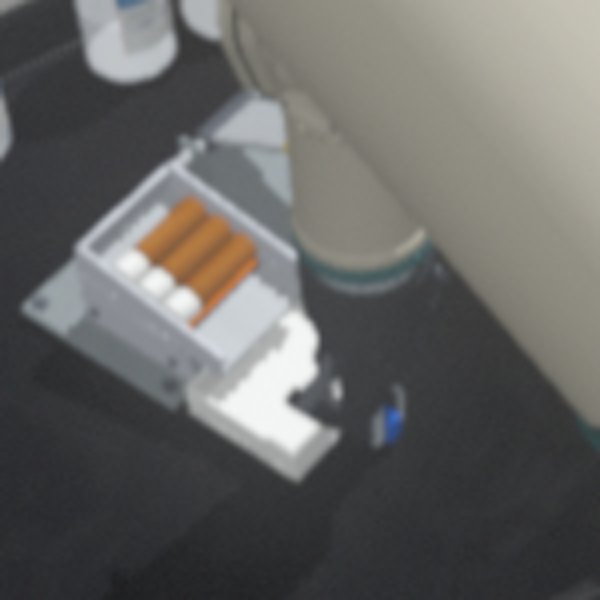

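View pics/t6.png

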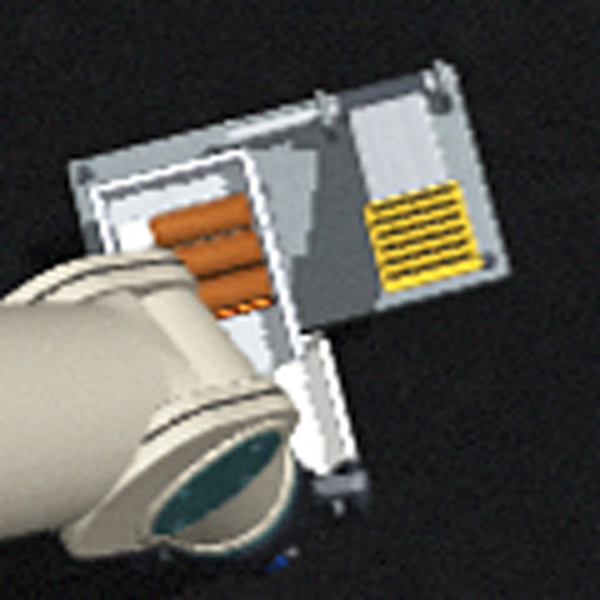

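The wrist picture shows the tray rim tucked beneath the lip, whose edge runs from (160,84) to (365,82). The tray's outer edge is at columns 134 to 386, well centred.

```bash
python3 - <<'E'
from h import *
s=read_state();R=Ro.from_euler('xyz',s['tool_rot'])
for p,z in [((160,83),36),((365,82),36),((144,233),29.8),((374,233),29.8)]:
    w=wr(*p,z); print(w.round(1),'tool',R.inv().apply(w-s['eef_pos']).round(1))
E
```

```text
[592.5  25.2  36. ] tool [-40.  -86.2 -26. ]
[614.5 -53.5  36. ] tool [ 41.7 -86.9 -26. ]
[522.3  22.8  29.8] tool [-56.1 -17.9 -19.8]
[551.4 -84.3  29.8] tool [ 54.9 -18.  -19.8]
```

>>> {"name": "play_rows", "arguments": {"targets": [{"slide": [1, -3.5, 0], "turn": [0, 0, 0], "hand": 0}, {"slide": [0, 0, 3], "turn": [0, 0, 0], "hand": 0}, {"slide": [0, 0, 0.5], "turn": [0, 0, 0], "hand": 0}, {"slide": [0, 0, 0], "turn": [0, 0, 0], "hand": 0}]}}

```text
clock: 8.25
eef_pos: [523.8, -35.9, 6.4]
tool_rot: [-3.14, 0.0, -1.306]
force: [1.1, -0.4, -0.9]
width: 10.4
```

>>> {"name": "play_rows", "arguments": {"targets": [{"slide": [0, 0, 0], "turn": [0, 0, 0], "hand": 20}, {"slide": [0, 0, 0], "turn": [0, 0, 0], "hand": 40}, {"slide": [0, 0, 0], "turn": [0, 0, 0], "hand": 40}, {"slide": [0, 0, 0], "turn": [0, 0, 0], "hand": 40}]}}

```text
clock: 8.75
eef_pos: [524.1, -35.9, 6.6]
tool_rot: [-3.14, -0.0, -1.306]
force: [0.3, -0.3, -1.4]
width: 40.3
```

>>> {"name": "play_rows", "arguments": {"targets": [{"slide": [0, 0, -10], "turn": [0, 0, 0], "hand": 40}, {"slide": [0, 0, -30], "turn": [0, 0, 0], "hand": 40}, {"slide": [0, 0, -40], "turn": [0, 0, 0], "hand": 40}, {"slide": [0, 0, -40], "turn": [0, 0, 0], "hand": 40}, {"slide": [0, 15, -30], "turn": [0, 0, 0], "hand": 40}]}}

```text
clock: 9.38
eef_pos: [510.4, -39.9, 158.7]
tool_rot: [-3.137, -0.001, -1.305]
force: [-0.6, -0.1, 0.1]
width: 39.9
```

```bash
python3 - <<'E'
from h import *
go([667,-121,140],-74.8)
im,d=get_image('wrist'); cv2.imwrite('pics/w7.png',im)
im,d=get_image('scene'); cv2.imwrite('pics/s7.png',cv2.resize(im[150:300,120:270],None,fx=4,fy=4,interpolation=2))
E
```

```text
at [510.4 -39.9 158.7] [-1.7975e+02 -6.0000e-02 -7.4760e+01] t 9.38 F [-0.6 -0.1  0.1] w 39.9
slide total (now axes) [ 119.5 -129.7   19.4]
turn total deg [-0.25 -0.06  0.04]  slide in final axes [ 119.4 -129.9   18.7]
```

View pics/w7.png

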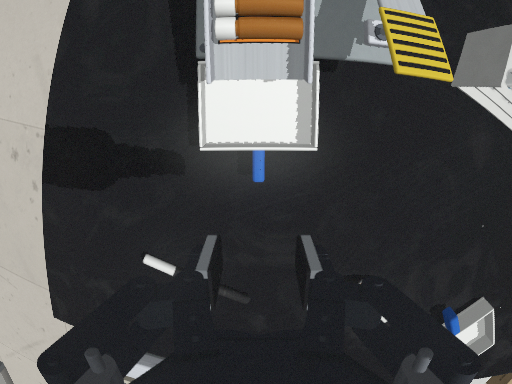

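View pics/s7.png

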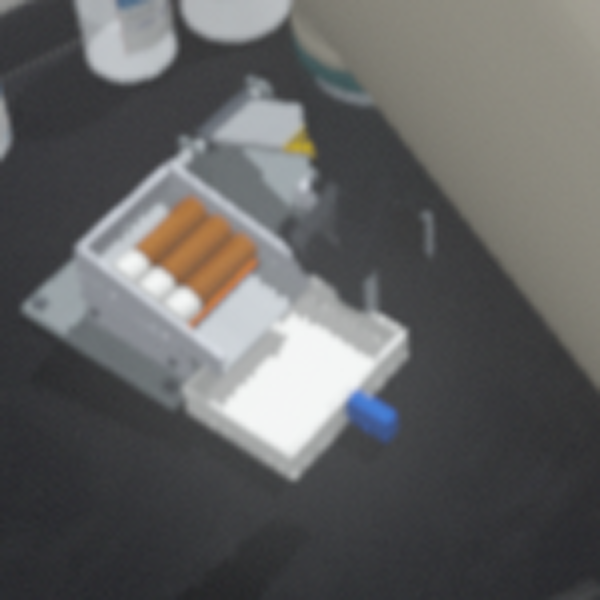

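The tray stands free: wrist view has its rim at (199,149)–(318,149), with the lip across it at row 80. The scene crop shows it flat with its tab at (372,415). The vials are still behind the gates. I'll check the numbers, then move to the treadle.

```bash
python3 - <<'E'
from h import *
y=np.radians(15.2);Rd=np.array([[np.cos(y),-np.sin(y)],[np.sin(y),np.cos(y)]])
o=np.array([704.7,-38.25])-5*Rd[:,0]
P=lambda w:(Rd.T@(w[:2]-o)).round(1)
a=[P(wr(*p,26)) for p in [(199,149),(318,149),(198,64),(320,64)]];print('rim',a, 'near mid -> centre',(a[0]+a[1])/2+[42.5,0])
b=[P(wr(*p,36)) for p in [(214,81),(305,79)]];print('lip',b)
print('pad',[P(wr(*p,z)) for p,z in [((381,10),82),((433,10),82),((453,80),108),((397,73),108)]])
# top estimate
go([*(o+Rd@[-62,-70]),135],-74.8)
E
```

```text
rim [array([-151.3,  106.1]), array([-151.4,   -7.2]), array([-70.5, 105.1]), array([-70.6,  -7.3])] near mid -> centre [-108.85   49.45]
lip [array([-88.1,  88.7]), array([-86.3,   8.2])]
pad [array([-28.8, -45.5]), array([-18.9, -94.9]), array([-80.9, -95.5]), array([-82.4, -45.9])]
at [509.6 -40.8 159.7] [-1.7966e+02 -6.0000e-02 -7.4890e+01] t 9.47 F [ 0.  -0.3 -0.8] w 40.4
slide total (now axes) [ 118.4 -122.    25.6]
turn total deg [-0.34 -0.06 -0.09]  slide in final axes [ 118.7 -121.9   24.7]
```

Tray centre is at (-109, 49.5) in the dispenser frame, inside the window. Now over the pad with the fingers shut.

>>> {"name": "play_rows", "arguments": {"targets": [{"slide": [35, -25, 0], "turn": [-0.3, 0, 0], "hand": 0}, {"slide": [40, -35, 0], "turn": [0, 0, 0], "hand": 0}, {"slide": [33, -40, 0], "turn": [0, 0, 0], "hand": 0}, {"slide": [11, -22, 15], "turn": [0, 0, 0], "hand": 0}, {"slide": [0, 0, 10], "turn": [0, 0, 0], "hand": 0}]}}

```text
clock: 10.1
eef_pos: [658.7, -123.0, 129.4]
tool_rot: [3.137, 0.0, -1.305]
force: [-1.4, 0.8, 0.2]
width: -0.1
```

```bash
python3 - <<'E'
from h import *
go([658.5,-123.4,105],-74.8)
im,d=get_image('wrist'); cv2.imwrite('pics/w8.png',im)
im,d=get_image('scene'); cv2.imwrite('pics/s8.png',cv2.resize(im[130:280,120:270],None,fx=4,fy=4,interpolation=2))
im,d=get_image('top'); cv2.imwrite('pics/t8.png',cv2.resize(im[110:230,140:260],None,fx=5,fy=5,interpolation=2))
E
```

```text
at [ 658.7 -123.   129.4] [ 1.7975e+02  1.0000e-02 -7.4790e+01] t 10.1 F [-1.4  0.8  0.2] w -0.1
slide total (now axes) [ 0.3  0.2 24.4]
turn total deg [0.25 0.01 0.01]  slide in final axes [ 0.3  0.3 24.4]
```

View pics/w8.png

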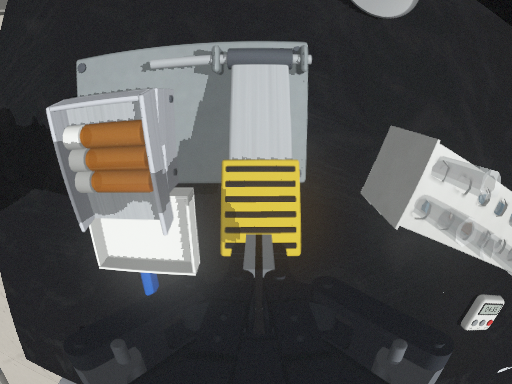

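View pics/t8.png

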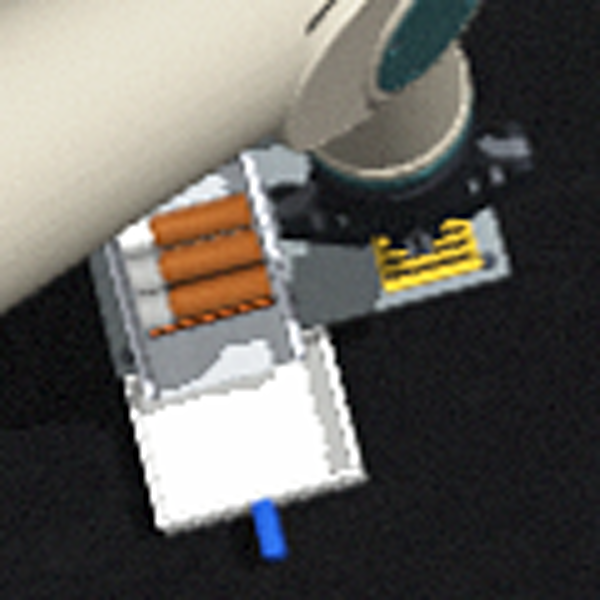

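The fingertips (258,237) stand over the pad (columns 222–300). Now descending gently.

>>> {"name": "play_rows", "arguments": {"targets": [{"slide": [0, 0, 10], "turn": [0.2, 0, 0], "hand": 0}, {"slide": [0, 0, 10], "turn": [0, 0, 0], "hand": 0}, {"slide": [0, 0, 8], "turn": [0, 0, 0], "hand": 0}, {"slide": [0, 0, 4], "turn": [0, 0, 0], "hand": 0}, {"slide": [0, 0, 4], "turn": [0, 0, 0], "hand": 0}]}}

```text
clock: 10.88
eef_pos: [658.3, -123.0, 95.4]
tool_rot: [-3.141, -0.0, -1.306]
force: [-0.1, 1.0, 3.0]
width: -0.3
```

>>> {"name": "play_rows", "arguments": {"targets": [{"slide": [0, 0, 4], "turn": [0, 0, 0], "hand": 0}, {"slide": [0, 0, 4], "turn": [0, 0, 0], "hand": 0}, {"slide": [0, 0, 4], "turn": [0, 0, 0], "hand": 0}, {"slide": [0, 0, 2], "turn": [0, 0, 0], "hand": 0}, {"slide": [0, 0, 0], "turn": [0, 0, 0], "hand": 0}]}}

```text
clock: 11.5
eef_pos: [657.9, -123.2, 81.2]
tool_rot: [3.141, -0.0, -1.306]
force: [-1.5, -1.2, 5.6]
width: -0.3
```

>>> {"name": "play_rows", "arguments": {"targets": [{"slide": [0, 0, 3], "turn": [0, 0, 0], "hand": 0}, {"slide": [0, 0, 3], "turn": [0, 0, 0], "hand": 0}, {"slide": [0, 0, 3], "turn": [0, 0, 0], "hand": 0}, {"slide": [0, 0, 2], "turn": [0, 0, 0], "hand": 0}, {"slide": [0, 0, 0], "turn": [0, 0, 0], "hand": 0}]}}

```text
clock: 12.12
eef_pos: [657.4, -123.5, 70.4]
tool_rot: [3.14, -0.0, -1.306]
force: [-3.4, -0.3, 7.4]
width: 0.4
```

>>> {"name": "play_rows", "arguments": {"targets": [{"slide": [0, 0, 1.5], "turn": [0, 0, 0], "hand": 0}, {"slide": [0, 0, 0], "turn": [0, 0, 0], "hand": 0}]}}

```text
clock: 12.38
eef_pos: [657.3, -123.5, 69.0]
tool_rot: [3.14, -0.0, -1.306]
force: [-3.2, -0.6, 7.0]
width: 0.2
```

>>> {"name": "play_rows", "arguments": {"targets": [{"slide": [0, 0, 1.5], "turn": [0, 0, 0], "hand": 0}, {"slide": [0, 0, 0], "turn": [0, 0, 0], "hand": 0}]}}

```text
clock: 12.62
eef_pos: [657.2, -123.6, 67.5]
tool_rot: [3.14, -0.0, -1.306]
force: [-3.6, -0.7, 7.8]
width: 0.2
```

>>> {"name": "play_rows", "arguments": {"targets": [{"slide": [0, 0, 1.5], "turn": [0, 0, 0], "hand": 0}, {"slide": [0, 0, 0], "turn": [0, 0, 0], "hand": 0}]}}

```text
clock: 12.88
eef_pos: [657.1, -123.7, 66.0]
tool_rot: [3.14, -0.0, -1.306]
force: [-3.5, 0.4, 8.4]
width: -0.0
```

>>> {"name": "play_rows", "arguments": {"targets": [{"slide": [0, 0, 1.5], "turn": [0, 0, 0], "hand": 0}, {"slide": [0, 0, 0], "turn": [0, 0, 0], "hand": 0}]}}

```text
clock: 13.12
eef_pos: [657.2, -123.7, 65.0]
tool_rot: [3.14, -0.0, -1.306]
force: [-3.8, -0.5, 10.1]
width: -0.2
```

>>> {"name": "play_rows", "arguments": {"targets": [{"slide": [0, 0, 1.5], "turn": [0, 0, 0], "hand": 0}, {"slide": [0, 0, 0], "turn": [0, 0, 0], "hand": 0}]}}

```text
clock: 13.38
eef_pos: [657.1, -123.8, 64.4]
tool_rot: [3.14, 0.0, -1.306]
force: [-5.4, -0.5, 17.3]
width: -0.2
```

>>> {"name": "play_rows", "arguments": {"targets": [{"slide": [0, 0, 1.5], "turn": [0, 0, 0], "hand": 0}, {"slide": [0, 0, 0], "turn": [0, 0, 0], "hand": 0}]}}

```text
clock: 13.62
eef_pos: [657.1, -123.8, 64.0]
tool_rot: [3.141, 0.001, -1.306]
force: [-8.7, 1.6, 23.3]
width: -0.2
```

The stop is felt at TCP z of about 65: the force goes from 8 to 23 N within 1.5 mm, which puts about 20 N on the stop. Holding here.

>>> {"name": "play_rows", "arguments": {"targets": [{"slide": [0, 0, 0], "turn": [0, 0, 0], "hand": 0}, {"slide": [0, 0, 0], "turn": [0, 0, 0], "hand": 0}, {"slide": [0, 0, 0], "turn": [0, 0, 0], "hand": 0}, {"slide": [0, 0, 0], "turn": [0, 0, 0], "hand": 0}, {"slide": [0, 0, 0], "turn": [0, 0, 0], "hand": 0}]}}

```text
clock: 14.25
eef_pos: [657.0, -123.9, 64.0]
tool_rot: [3.141, 0.0, -1.306]
force: [-8.3, 0.7, 22.2]
width: -0.1
```

>>> {"name": "play_rows", "arguments": {"targets": [{"slide": [0, 0, 0], "turn": [0, 0, 0], "hand": 0}, {"slide": [0, 0, 0], "turn": [0, 0, 0], "hand": 0}, {"slide": [0, 0, 0], "turn": [0, 0, 0], "hand": 0}, {"slide": [0, 0, 0], "turn": [0, 0, 0], "hand": 0}]}}

```text
clock: 14.75
eef_pos: [657.0, -123.8, 64.0]
tool_rot: [3.141, 0.001, -1.306]
force: [-8.1, 0.9, 22.1]
width: -0.2
```

```bash
python3 - <<'E'
from h import *
im,d=get_image('wrist'); cv2.imwrite('pics/w9.png',im); print(read_state()['force'],read_state()['clock'])
im,d=get_image('top'); cv2.imwrite('pics/t9.png',cv2.resize(im[110:230,140:260],None,fx=5,fy=5,interpolation=2))
E
```

```text
[-8.20773476  1.26701753 22.72773597] 14.8
```

View pics/w9.png

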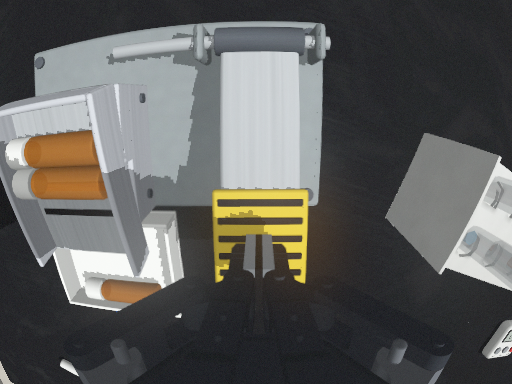

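View pics/t9.png

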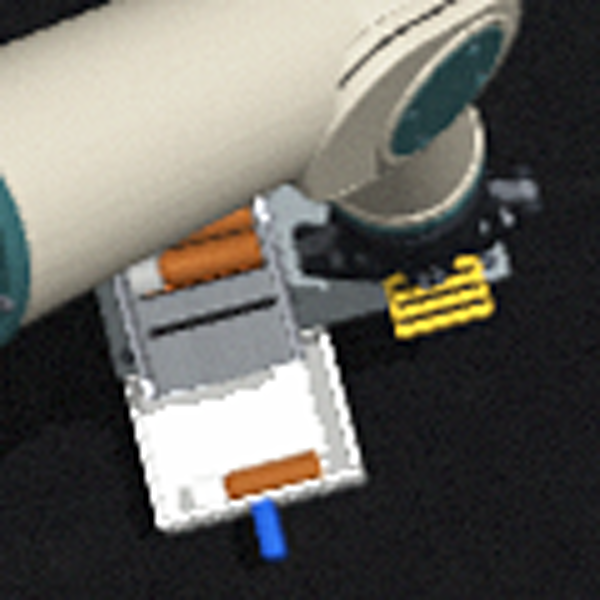

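Exactly one vial lies in the tray: wrist (122,290), top crop (272,477). Two are still held in the chute, and the hold lasted over a second. Now letting the treadle up.

>>> {"name": "play_rows", "arguments": {"targets": [{"slide": [0, 0, -4], "turn": [0, 0, 0], "hand": 0}, {"slide": [0, 0, -6], "turn": [0, 0, 0], "hand": 0}, {"slide": [0, 0, -6], "turn": [0, 0, 0], "hand": 0}, {"slide": [0, 0, -6], "turn": [0, 0, 0], "hand": 0}, {"slide": [0, 0, -6], "turn": [0, 0, 0], "hand": 0}]}}

```text
clock: 15.48
eef_pos: [658.7, -122.2, 89.4]
tool_rot: [-3.141, 0.0, -1.305]
force: [3.2, 1.1, 1.3]
width: -0.0
```

>>> {"name": "play_rows", "arguments": {"targets": [{"slide": [0, 0, -6], "turn": [0, 0, 0], "hand": 0}, {"slide": [0, 0, -8], "turn": [0, 0, 0], "hand": 0}, {"slide": [0, 0, -20], "turn": [0, 0, 0], "hand": 0}, {"slide": [0, 0, -30], "turn": [0, 0, 0], "hand": 0}, {"slide": [0, 0, -40], "turn": [0, 0, 0], "hand": 0}]}}

```text
clock: 16.1
eef_pos: [656.3, -123.0, 193.8]
tool_rot: [3.138, 0.001, -1.307]
force: [0.2, 0.3, -0.1]
width: 0.1
```

>>> {"name": "play_rows", "arguments": {"targets": [{"slide": [20, 30, -10], "turn": [0, 0, 0], "hand": 0}, {"slide": [40, 30, 0], "turn": [0, 0, 0], "hand": 0}, {"slide": [40, 30, 0], "turn": [0, 0, 0], "hand": 0}, {"slide": [20, 15, 0], "turn": [0, 0, 0], "hand": 0}, {"slide": [0, 0, 0], "turn": [0, 0, 0], "hand": 0}]}}

```text
clock: 16.73
eef_pos: [585.8, -269.2, 204.2]
tool_rot: [3.14, -0.001, -1.311]
force: [-0.0, 1.4, 0.6]
width: 0.1
```

```bash
python3 - <<'E'
from h import *
s=read_state();print(s['eef_pos'],s['force'],s['clock'])
im,d=get_image('scene'); cv2.imwrite('pics/s10.png',cv2.resize(im[120:300,100:340],None,fx=3.3,fy=3.3,interpolation=2))
im,d=get_image('top'); cv2.imwrite('pics/t10.png',cv2.resize(im[110:310,140:400],None,fx=3,fy=3,interpolation=2))
E
```

```text
[ 585.76721518 -269.1860128   204.17267058] [-0.02873582  1.37916127  0.59956923] 16.725
```

View pics/s10.png

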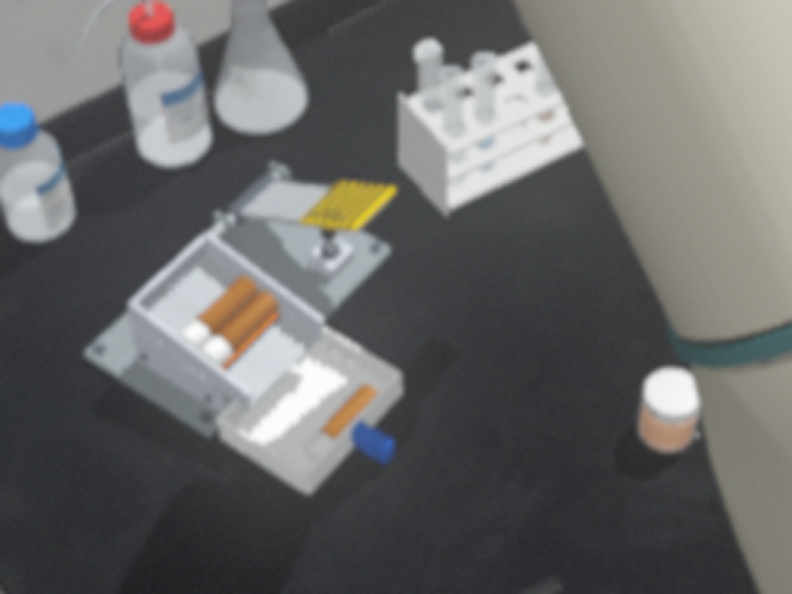

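View pics/t10.png

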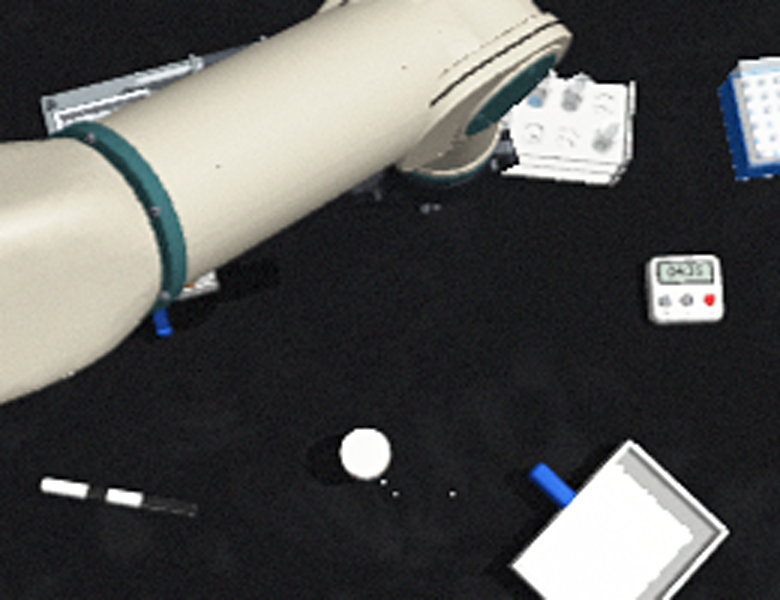

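The scene crop shows the vial lying in the tray at (348,410) and two vials behind the closed gate at (240,315). The treadle is up at (350,205), which is scene pixel (206,182), as at the start. In the top crop the jar, marker and timer are where they were. Handing in.

```bash
python3 - <<'E'
from h import *
print(finish_job())
E
```

```text
the job is handed in; nothing more can be done
None
```

I placed the tray, dispensed one vial into it and handed the job in after about 17 s of the 51 s allowed. No verdict was given, so success is judged from my own checks.

- **Tray:** I chose the 112 x 85 mm tray, pinched it by its tab, slid it in under the lip and let go. Its centre then measured about (-109, 49.5) mm in the dispenser frame, inside the required window.
- **Treadle:** I pressed the pad down in steps of 1.5 mm. At a fingertip height of about 65 mm the force jumped from 8 to 23 N, which I took as the stop. I held it there for more than 1.2 s at about 22 N at the pad, which I estimate as about 20 N on the stop, then eased it back up.
- **Last checks:**
  - The last pictures showed one vial in the tray, two behind the gate and the treadle back in its starting place.
  - The jar, marker and timer looked unmoved, and the arm was well clear.
  - I judged the treadle's return by its place in the picture and did not measure its angle.
- **Disagreements:** No check failed. The top and wrist cameras differed by 1 to 3 mm on tray and lip positions and by about 1° on the tray's angle. After the release, the wrist camera put the lip at x = -86 to -88 mm against the nominal -85.

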